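Open the dial lid of the lot shaker and tip the lot balls into the tea bowl

TASK

The guests are about to draw lots: turn the red dial lid of the clear shaker drum, while the drum stands upright, to its largest opening, then tip the drum over with the crank so that all three porcelain lot balls drop into the black tea bowl. Crank the drum back upright, leaving the lid wide open, the bowl standing where it is with the balls in it, and the other tea things undisturbed.

Things in the scene. Friction and masses are not known exactly. Their poses are not given: they have to be found in the camera images.
- stand: Fixed walnut tilting stand: base board 225 (x) x 160 (y) x 12 mm, two posts up to 190 mm at y = +-66 mm (14 mm thick, 36 mm wide). Origin on the table under the drum's pivot (board from x -77 to +147 mm). z up; +x is the pouring direction, to which the drum tips and where the bowl stands; the crank is on its -y side. Yaw within 0.3 rad of the world.
- pivot (a point): Point on the drum's tilting axis midway between the posts, 170 mm above the table. The tilting axis runs along the stand's y.
- drum (a joint): Tilt of the clear shaker drum about the stand's y: 0 = upright at its stop, growing as its top goes over to the stand's +x, stop at 2.4 rad (mouth steeply down over the bowl). Friction 0.25 N m, stays where left: 4 to 6 N at the crank knob. Near 2.4 the balls roll out by themselves if the large opening is over the window; if not, rock it.
- drum_mouth (a point): Centre of the fixed black plate across the drum's top, 50 mm above the pivot when upright, moving with the drum; the plate leaves a 90 degree window on the +x side (brass tab). Clear drum 96 mm across, from 40 mm below to 50 mm above the pivot.
- crank_grip (a point): Centre of the crank's walnut knob: cylinder 18 mm across, 50 mm long, along the stand's y, spinning freely on its own axis. Circles with the drum at 60 mm radius, 120 mm to the -y side of the pivot: upright it is 68 degrees from straight up on the -x side (56 mm to -x, 22 mm above the axis); at 2.4 rad 69 degrees on the +x side. Crank arm at y -86. Grip from above, fingers closing along x.
- dial (a joint): Angle of the red dial lid about the drum's axis, counter-clockwise from above. 0 = stop, small slit at the window; about 0.4 = medium slit; 1.45 = the largest opening (84 degree sector) squarely over the window; stop at 1.50. Starts at 0.05 to 0.4. Friction 0.07 N m, stays where left. Balls pass only the largest opening.
- dial_grip (a point): Centre of the dial's brass grip bar, on the drum's axis, 69 mm above the pivot when upright. Bar 12 mm thick, 44 mm long, 28 mm high (14 mm above and below this point), on the red disc (104 mm across). It lies along the stand's y when the dial is at 1.45, and is turned by (joint - 1.45) rad about vertical from there otherwise.
- bowl: Loose black tea bowl, 124 mm across the rim, 68 mm high, inner floor 7 mm up, standing on the stand's board on its +x side, about 58 mm from the pivot. Origin at the centre of its underside.
- ball1_center (a point): Centre of the white porcelain lot ball, 20 mm in diameter, 11 g, starting loose in the drum.
- ball2_center (a point): Centre of the pale blue lot ball, likewise.
- ball3_center (a point): Centre of the orange lot ball, likewise.
- caddy: Bystander: gilded tea caddy, 68 mm across, 73 mm high, on the table to the stand's +y side. Origin at its underside, as for all bystanders.
- trivet: Bystander: round iron trivet, 96 mm across, 28 mm high.
- incense_box: Bystander: pale blue porcelain incense box, 70 mm across, 36 mm high.
- scoop_stand: Bystander: walnut stand, 70 x 150 mm, with three upright bamboo scoops, 202 mm high.
- whisk: Bystander: bamboo whisk on a white rest, 60 mm across, 150 mm high.
- sweet_dish: Bystander: blue dish, 140 mm across, 22 mm high.
There are look-alikes about, which are no part of the job. Of the things shaped like the bowl, the black one is meant.

How it is judged:
By the outcome, as a careful person would: the job done as asked, in the order asked, and still so for the second after the job is handed in, with the robot touching nothing.
It also fails if it takes over 58 s, if anything falls off the work surface, if the arm or the gripper's body presses on something with over 40 N, if the wrist force passes 120 N, or if a joint passes its speed limit or range.

ROBOT

A 6-joint arm with a two-finger parallel gripper is mounted at the origin on the work surface. World frame = base frame: x ahead of the robot, y to its left, z up, the work surface at z = 0. Lengths are in mm, angles in rad, forces in N, time in s.
With the tool pointing down it reaches from about 300 to 875 mm from the base axis. Payload 4.2 kg.
Tool frame: the origin (TCP) lies midway between the tips of the shut fingers; the grasp point (between the pads) lies 19 mm behind it (ctrl.pinch_z is the z of the grasp point in the tool frame, in mm); z points along the fingers, x is the direction in which the jaws open and shut, and the axes are right-handed (so a half turn about z gives the same grasp; the last joint's range is limited). The gripper opens to 85 mm and grips with 20 to 120 N. Pads are 22 mm wide; open, the fingers measure 114 mm over their backs; the gripper's body (76 mm by 85 mm) begins 54 mm behind the grasp point. The pads swing forward as they close: fully open they stand 13 mm farther back than shut.
Start: joints at [-1.224, 0.32, 1.565, -0, 1.257, -0.02], TCP at [206.216, -536.765, 231.338] pointing down, gripper open.
Joint ranges: [-3.11, 3.11], [-0.84, 2.01], [0.21, 2.61], [-1.34, 4.49], [0.05, 2.63], [-2.56, 2.56]. Speed limits (rad/s): [2.57, 2.57, 3.14, 3.14, 3.14, 3.14].

INTERFACE

Orientations are given as a 3x3 rotation matrix whose columns are the frame's x, y, z axes.
In Python, from cell import readout, imaging, job, ctrl gives the robot as it stands.
- The arm moves only by the tool carry_out, never from a script. Its argument "commands" is one flat list of numbers, 5 for each row, row after row: the opening, from 0 (shut) to 1 (fully open), then the shift along the tool's x, y, z in cm, then the turn about the tool's z in rad. In form: [gripper, x, y, z, yaw, gripper, x, y, z, yaw, ...]. A call has 1 to 12 rows; each row shifts and turns the commanded pose from where the row before left it, along the tool's axes as they then stand; what a row does not reach is not made up. A row lasts 1/10 s, in which the tool goes at most 50 mm and 8.59 degrees, less where a joint would pass 70% of its speed; a pose out of reach is approached as far as the arm can. A call is refused whole if a number of a shift passes 5 or a number of a turn 0.15, either way. A call with a gripper value outside its range is refused whole. The fingers move at their own pace and stop on an object; the grip force is fixed at half the most. Time passes only in rows, so rows that do not move let the fingers close. It gives the time, the measured TCP pose, the force and the opening at its end, in the units of the state.
- readout.get_state(): the state, without advancing time (a new reading comes with each control period).
- imaging.snapshot(name): name is "scene" or "top" or "wrist"; returns a dict with "frame" (480x640x3 uint8, blue, green, red), "vfov" (degrees; the focal length in pixels is half the picture's height over the tangent of half this angle, whatever the lens; pixels are square), "cx", "cy" (the principal point, pixels), "rvec" (rotation vector, rad) and "tvec" (3), from world to camera coordinates, as OpenCV has them. Camera axes: x right, y down, z forward; pixel columns grow to the right and rows downward; lengths in mm; the calibration is good to about 2 mm. A picture is of the moment at which its call begins. There is no depth.
- job.hand_in(): hands the job in, once; it reports no verdict.
The state is a dict: "time_s": time; "qpos": joint angles; "joint_vel": joint speeds; "joint_torque": joint torques, N m; "ee_pos": TCP position; "eef_rot": TCP orientation; "wrist_force": force on the tool from outside, world axes, zero at the start; "ft_torque": the same for the moment, N m; "finger_gap": opening from 0.0 (shut) to 1.0 (fully open).
Only numpy, scipy, OpenCV 4.12 (cv2) and the standard library are available. Lean on these libraries where they do the work, as an engineer would, in place of code of your own. Each camera call takes 0.05 s, during which the arm holds its last target. There are 200 camera calls.

## Working session

There is one attempt and no reset: what is moved stays moved. The work goes in short steps, Python scripts to look and compute and a tool call to move; the robot and the scene stay as the last step left them, time stands still between calls to the robot, and variables do not carry over. Pictures are saved under pics/ and viewed, about 8 in all and at most 12, crops included, and the job is handed in when it is done.

Besides the shell and the picture viewer there is one more tool, called after "Request:" as name(argument=value, ...) on one line, values as JSON. carry_out: Moves the arm, as the interface text tells. Its arguments: {"type":"object","properties":{"commands":{"type":"array","items":{"type":"number"}}},"required":["commands"]}

```bash
mkdir -p pics
cat > h.py <<'E'
import numpy as np, cv2
from cell import readout, imaging, job, ctrl
def snap(n,save=None):
    s=imaging.snapshot(n)
    s['R']=cv2.Rodrigues(np.array(s['rvec'],float))[0]; s['t']=np.array(s['tvec'],float).ravel()
    s['f']=240/np.tan(np.radians(s['vfov'])/2)
    if save: cv2.imwrite('pics/'+save+'.png',s['frame'])
    return s
def ray(s,u,v):
    d=s['R'].T@np.array([(u-s['cx'])/s['f'],(v-s['cy'])/s['f'],1.]); return -s['R'].T@s['t'],d
def onplane(s,u,v,z):
    c,d=ray(s,u,v); return c+d*(z-c[2])/d[2]
def cross(s1,p1,s2,p2):
    c1,d1=ray(s1,*p1);c2,d2=ray(s2,*p2)
    k=np.linalg.lstsq(np.c_[d1,-d2],c2-c1,rcond=None)[0]
    a=c1+k[0]*d1;b=c2+k[1]*d2; return (a+b)/2,np.linalg.norm(a-b)
def proj(s,P):
    q=s['R']@np.array(P,float)+s['t']; return q[:2]/q[2]*s['f']+[s['cx'],s['cy']]
E
python3 - <<'E'
from h import *
for n in('scene','top'):
    s=snap(n,n+'0'); print(n,s['f'],s['cx'],s['cy'],(-s['R'].T@s['t']).round(),s['R'].round(2).tolist())
st=readout.get_state();print(st,ctrl.pinch_z)
E
```

```text
scene 439.6109238661483 324.1027305050624 237.74271736371236 [1057. -366. 1060.] [[0.55, 0.84, 0.01], [0.71, -0.45, -0.54], [-0.45, 0.3, -0.84]]
top 436.15620719971565 309.8913579867386 243.44231727095146 [ 453.  -24. 1254.] [[-0.02, -1.0, -0.01], [-0.99, 0.02, -0.1], [0.1, 0.0, -0.99]]
{'time_s': 0.1, 'qpos': array([-1.22399894e+00,  3.20266467e-01,  1.56552532e+00,  1.40090734e-05,
        1.25738961e+00, -2.00088805e-02]), 'joint_vel': array([-7.26266338e-05, -2.39743338e-03, -2.81981671e-03,  1.13934171e-03,
        4.56169135e-04, -1.27055517e-03]), 'joint_torque': array([-3.91525218e-04, -4.16409695e+01, -2.34703785e+01, -7.13156646e-05,
        4.83970871e-03, -1.04250611e-05]), 'ee_pos': array([ 206.07794059, -536.36868552,  230.55652194]), 'eef_rot': array([[ 3.58631526e-01, -9.33479057e-01, -5.27463853e-04],
       [-9.33477855e-01, -3.58631911e-01,  1.49869698e-03],
       [-1.58816762e-03, -4.51041603e-05, -9.99998738e-01]]), 'wrist_force': array([ 0.31047911, -0.40681109,  0.42005919]), 'ft_torque': array([ 0.05114709, -0.023672  , -0.03200294]), 'finger_gap': 1.0008007816162794} -18.700000000000003
```

View pics/scene0.png

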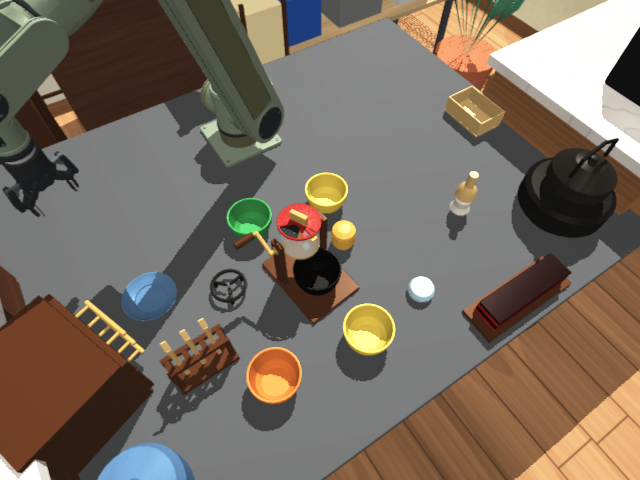

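View pics/top0.png

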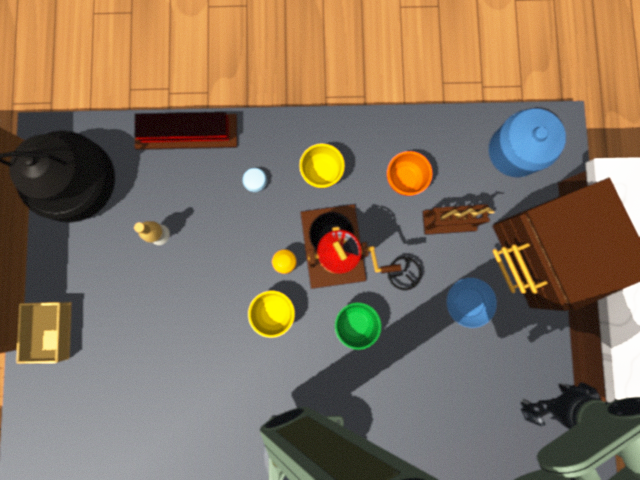

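The stand is at about (335,247) in the top view, with the dial bar at about (340,247) and the knob near (400,265). The black bowl sits on the board's far side. I'll enlarge both views and measure.

Run:
```python
from h import *
a=snap('scene');b=snap('top')
for s,n in((a,'scene'),(b,'top')):
    hsv=cv2.cvtColor(s['frame'],cv2.COLOR_BGR2HSV); h,sa,v=cv2.split(hsv)
    m=(((h<6)|(h>174))&(sa>180)&(v>110)).astype(np.uint8)
    roi=np.zeros_like(m); 
    if n=='scene': roi[190:260,260:340]=1
    else: roi[220:290,300:380]=1
    m*=roi
    c=max(cv2.findContours(m,0,2)[0],key=cv2.contourArea)
    e=cv2.fitEllipse(cv2.convexHull(c)); print(n,e,onplane(s,*e[0],224))
    br=((h>4)&(h<14)&(sa>100)&(v>40)).astype(np.uint8)
cA=cv2.resize(a['frame'][180:330,225:365],None,fx=4,fy=4,interpolation=cv2.INTER_CUBIC)
cB=cv2.resize(b['frame'][195:300,295:435],None,fx=5,fy=5,interpolation=cv2.INTER_CUBIC)
cv2.imwrite('pics/cA.png',cA);cv2.imwrite('pics/cB.png',cB)
```

```text
scene ((297.34075927734375, 223.39039611816406), (33.16899108886719, 41.27318572998047), 98.79480743408203) [544.58164366 -95.06789734 224.        ]
top ((339.0054626464844, 251.23219299316406), (43.40365982055664, 44.46177673339844), 97.586181640625) [540.74266205 -88.78985455 224.        ]
```

View pics/cA.png

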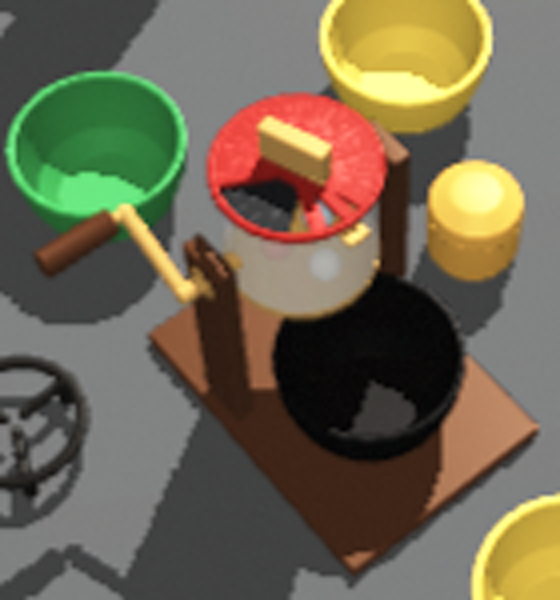

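View pics/cB.png

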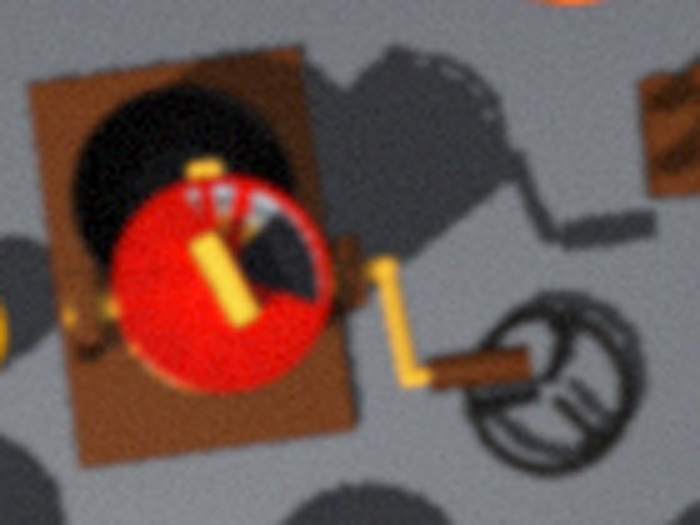

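```bash
cat > m.py <<'E'
from h import *
a=snap('scene');b=snap('top')
B=lambda u,v:(295+u/5,195+v/5)
A=lambda u,v:(225+u/4,180+v/4)
C=[onplane(b,*B(*p),12)[:2] for p in((30,85),(300,47),(355,422),(80,465))]
print('board',np.round(C))
xd=(C[0]+C[1]-C[2]-C[3]);yd=(C[0]+C[3]-C[1]-C[2])
print('lens',np.linalg.norm(xd)/2,np.linalg.norm(yd)/2)
yx=np.arctan2(xd[1],xd[0]);yy=np.arctan2(-yd[0],yd[1]);print('yaw',yx,yy)
yaw=(yx+yy)/2; X=np.array([np.cos(yaw),np.sin(yaw)]);Y=np.array([-X[1],X[0]])
print('pivot from board',np.mean(C,0)-35*X)
e1=onplane(b,*B(203,238),253);e2=onplane(b,*B(243,322),253)
ba=np.arctan2(*(e1-e2)[:2][::-1]);print('bar',(e1+e2)/2,'ang',ba,'dial',(ba-np.pi/2-yaw)+1.45)
for sc,tp in(((45,262),(528,360)),((115,222),(430,372))): print('knob end',cross(a,A(*sc),b,B(*tp)))
for p in ((265,150-25),(325,160)): print('bar scene',onplane(a,*A(*p),253))
k=0
E
python3 m.py
```

```text
board [[ 674.    4.]
 [ 694. -152.]
 [ 477. -177.]
 [ 456.  -20.]]
lens 218.92967704003772 157.68791402396053
yaw 0.11291289656140638 0.12836422115720927
pivot from board [540.48305984 -90.31907925]
bar [538.82833827 -88.31595524 253.        ] ang 0.41787079060126914 dial 0.17643590494706474
knob end (array([ 502.62465342, -237.67532785,  194.27377926]), np.float64(3.0046809535296757))
knob end (array([ 497.97924127, -190.24929548,  191.29469425]), np.float64(3.4537137626521464))
bar scene [526.25546916 -98.76019507 253.        ]
bar scene [565.20679742 -82.86265967 253.        ]
```

Request:
carry_out(commands=[1, 0, 0, -4.5, 0, 1, 0, 0, -4.5, 0, 1, -2.27, -3.64, 0, 0, 1, -2.27, -3.64, 0, 0, 1, -2.27, -3.64, 0, 0, 1, -2.27, -3.64, 0, 0, 1, -2.27, -3.64, 0, 0, 1, -2.27, -3.64, 0, 0, 1, -2.27, -3.64, 0, 0, 1, -2.27, -3.64, 0, 0, 1, -2.27, -3.64, 0, 0, 1, -2.27, -3.64, 0, 0])

```text
time_s: 1.5
ee_pos: [465.3, -192.7, 321.5]
eef_rot: [[0.359, -0.933, 0.0], [-0.933, -0.359, -0.0], [0.001, -0.0, -1.0]]
wrist_force: [0.7, -0.1, -1.1]
finger_gap: 1.001
```

Request:
carry_out(commands=[0.7, -2.27, -3.64, 0, 0, 0.7, -2.27, -3.64, 0, 0, 0.7, -2.27, -3.64, 0, -0.04, 0.7, 0, 0, 0, 0, 0.7, 0, 0, 0, 0])

```text
time_s: 2.0
ee_pos: [542.2, -90.9, 320.9]
eef_rot: [[0.397, -0.918, -0.001], [-0.918, -0.397, -0.0], [-0.0, 0.001, -1.0]]
wrist_force: [0.1, -0.4, 0.7]
finger_gap: 0.699
```

Run:
```python
from h import *
w=snap('wrist','w1'); st=readout.get_state(); print(st['ee_pos'],st['eef_rot'].round(3).tolist(),st['qpos'])
print(w['f'],w['cx'],w['cy'],-w['R'].T@w['t'])
for P in((542,-91,253),(542,-91,224)):print(proj(w,P))
```

```text
[541.78796098 -91.71793467 321.09937196] [[0.396, -0.918, -0.001], [-0.918, -0.396, -0.001], [0.0, 0.001, -1.0]] [-1.88228186e-01  2.36834931e-01  1.45698470e+00 -6.94179508e-04
  1.44848827e+00  9.75591485e-01]
363.1076246295274 319.3183592264273 242.3021377191327 [604.93079079 -63.86835717 462.88971988]
[319.12344783 257.29959679]
[319.15155763 244.13725513]
```

View pics/w1.png

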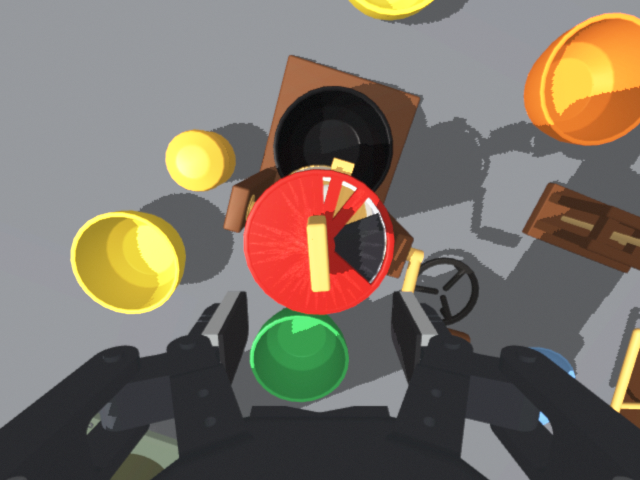

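The wrist view shows the bar centre at about (318,254) and the disc centre at (319,241). Both are within about 1 mm of my estimate, with the bar tilted about 0.05 rad. I'll descend and grip.

Request:
carry_out(commands=[0.7, 0, 0, 3, -0.04, 0.7, 0, 0, 3, 0, 0.7, 0, 0, 2, 0, 0.7, 0, 0, 1.2, 0, 0.7, 0, 0, 0, 0, 0, 0, 0, 0, 0, 0, 0, 0, 0, 0, 0, 0, 0, 0, 0, 0, 0, 0, 0, 0, 0, 0, 0, 0, 0])

```text
time_s: 3.05
ee_pos: [542.2, -90.4, 230.7]
eef_rot: [[0.432, -0.902, 0.001], [-0.902, -0.432, 0.002], [-0.001, -0.002, -1.0]]
wrist_force: [-2.0, 5.3, 6.0]
finger_gap: 0.127
```

Request:
carry_out(commands=[0, 0, 0, 0, -0.138, 0, 0, 0, 0, -0.138, 0, 0, 0, 0, -0.138, 0, 0, 0, 0, -0.138, 0, 0, 0, 0, -0.138, 0, 0, 0, 0, -0.138, 0, 0, 0, 0, -0.138, 0, 0, 0, 0, -0.138, 0, 0, 0, 0, -0.138, 0, 0, 0, 0, 0, 0, 0, 0, 0, 0])

```text
time_s: 4.15
ee_pos: [540.9, -89.6, 230.7]
eef_rot: [[0.993, 0.118, -0.002], [0.118, -0.993, 0.004], [-0.001, -0.004, -1.0]]
wrist_force: [-5.1, 7.6, 8.9]
finger_gap: 0.122
```

Run:
```python
from h import *
st=readout.get_state(); x=st['eef_rot'][:,0];print(np.arctan2(x[1],x[0]),st['ee_pos'],st['wrist_force'],st['ft_torque'],st['finger_gap'])
```

```text
0.11839119038361431 [540.94903879 -89.58161336 230.67651814] [-5.11990063  7.58675451  8.92761394] [1.06564772 0.85326012 0.0780345 ] 0.12196873150240439
```

Request:
carry_out(commands=[0.6, 0, 0, 0, 0, 0.6, 0, 0, 0, 0, 0.6, 0, 0, -2, 0, 0.6, 0, 0, -3, 0, 0.6, 0, 0, -3, 0, 0.6, -2.7, 4, 0, 0, 0.6, -2.8, 4, 0, 0, 0.6, 0, 4, 0, 0, 0.6, 0, 0, 0, 0, 0.6, 0, 0, 0, 0])

```text
time_s: 5.15
ee_pos: [501.6, -218.1, 308.9]
eef_rot: [[0.993, 0.116, -0.0], [0.116, -0.993, 0.0], [-0.0, -0.0, -1.0]]
wrist_force: [-0.0, 0.7, 0.8]
finger_gap: 0.599
```

Run:
```python
from h import *
w=snap('wrist','w2'); st=readout.get_state(); print(st['ee_pos'])
for P in((500.5,-216,192),(541.5,-90.5,224),(541.5,-90.5,253)):print(proj(w,P))
```

```text
[ 501.65214304 -217.14690858  309.02935707]
[318.42477733 233.88575329]
[416.55307369  41.3179556 ]
[431.96361103  25.58333834]
```

View pics/w2.png

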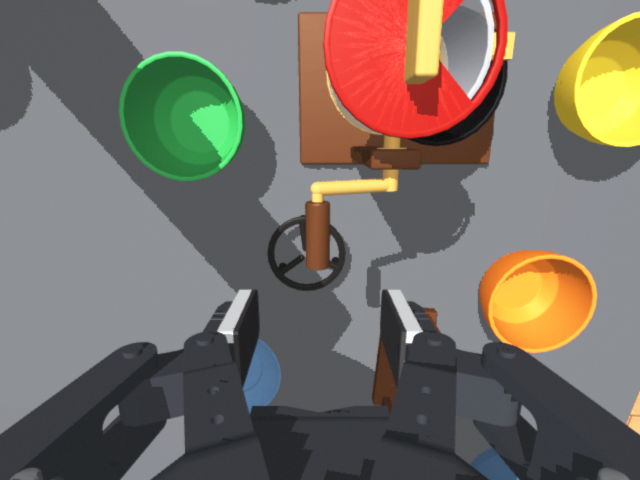

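The dial's large opening now faces the brass tab at (510,45). The knob centre is at (318,235), as predicted. I'll descend onto it and grip.

Request:
carry_out(commands=[0.6, 0, 0, 4, 0, 0.6, 0, 0, 4, 0, 0.6, 0, 0, 3.5, 0, 0.6, 0, 0, 2, 0, 0.6, 0, 0, 0, 0, 0, 0, 0, 0, 0, 0, 0, 0, 0, 0, 0, 0, 0, 0, 0, 0, 0, 0, 0, 0, 0, 0, 0, 0, 0])

```text
time_s: 6.2
ee_pos: [500.1, -217.4, 175.6]
eef_rot: [[0.993, 0.118, -0.002], [0.118, -0.993, -0.001], [-0.003, 0.001, -1.0]]
wrist_force: [-5.3, -0.9, 2.4]
finger_gap: 0.188
```

Request:
carry_out(commands=[0, 0.55, 0, -1.05, 0, 0, 0.75, 0, -0.92, 0, 0, 0.92, 0, -0.76, 0, 0, 1.05, 0, -0.56, 0, 0, 1.14, 0, -0.34, 0, 0, 1.18, 0, -0.11, 0])

```text
time_s: 6.8
ee_pos: [557.4, -210.6, 212.8]
eef_rot: [[0.993, 0.118, -0.0], [0.118, -0.993, -0.001], [-0.0, 0.001, -1.0]]
wrist_force: [-3.3, -0.8, -3.8]
finger_gap: 0.192
```

Request:
carry_out(commands=[0, 1.18, 0, 0.12, 0, 0, 1.14, 0, 0.35, 0, 0, 1.04, 0, 0.57, 0, 0, 0.91, 0, 0.77, 0, 0, 0.74, 0, 0.93, 0, 0, 0.52, 0, 1.03, 0, 0, 0, 0, 0, 0, 0, 0, 0, 0, 0, 0, 0, 0, 0, 0, 0, 0, 0, 0, 0])

```text
time_s: 7.8
ee_pos: [611.1, -204.2, 173.7]
eef_rot: [[0.993, 0.118, -0.004], [0.118, -0.993, -0.0], [-0.003, -0.0, -1.0]]
wrist_force: [-9.6, -0.4, 3.5]
finger_gap: 0.187
```

Run:
```python
from h import *
a=snap('scene');b=snap('top')
A=cv2.resize(a['frame'][160:330,225:395],(560,560),interpolation=cv2.INTER_CUBIC)
cv2.imwrite('pics/t1.png',A); st=readout.get_state(); print(st['ee_pos'],st['wrist_force'])
```

```text
[ 611.0629188  -204.22154714  173.76582684] [-8.44429433 -1.34026373  4.41641609]
```

View pics/t1.png

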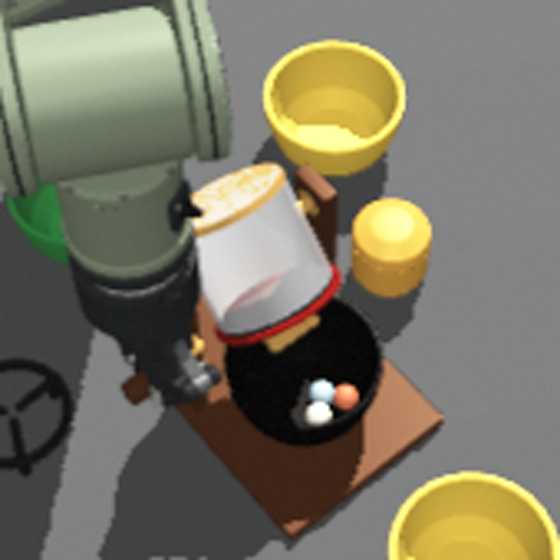

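All three balls (white, pale blue, orange) are in the black bowl at about (330,400). I'll crank back.

Request:
carry_out(commands=[0, -0.52, 0, -1.03, 0, 0, -0.74, 0, -0.93, 0, 0, -0.91, 0, -0.77, 0, 0, -1.04, 0, -0.57, 0, 0, -1.14, 0, -0.35, 0, 0, -1.18, 0, -0.12, 0, 0, -1.18, 0, 0.11, 0, 0, -1.14, 0, 0.34, 0, 0, -1.05, 0, 0.56, 0])

```text
time_s: 8.8
ee_pos: [524.8, -214.5, 204.4]
eef_rot: [[0.993, 0.117, 0.007], [0.117, -0.993, -0.001], [0.007, 0.002, -1.0]]
wrist_force: [5.2, 2.5, 0.2]
finger_gap: 0.186
```

Request:
carry_out(commands=[0, -0.92, 0, 0.76, 0, 0, -0.75, 0, 0.92, 0, 0, -0.55, 0, 1.05, 0, 0, -0.1, 0, 0.2, 0, 0, 0, 0, 0, 0, 0, 0, 0, 0, 0])

```text
time_s: 9.4
ee_pos: [500.0, -217.5, 175.1]
eef_rot: [[0.993, 0.118, 0.002], [0.118, -0.993, -0.001], [0.001, 0.001, -1.0]]
wrist_force: [-1.9, 1.8, 7.5]
finger_gap: 0.191
```

Request:
carry_out(commands=[0.6, 0, 0, 0, 0, 0.6, 0, 0, 0, 0, 0.6, 0, 0, 0, 0, 0.6, 0, 0, -2, 0, 0.6, 0, 0, -4, 0, 0.6, 0, 0, -4, 0, 0.6, 0, 0, -4, 0, 0.6, -4, 4, 0, 0, 0.6, -4, 4, 0, 0, 0.6, -4, 4, 0, 0, 0.6, 0, 0, 0, 0, 0.6, 0, 0, 0, 0])

```text
time_s: 10.6
ee_pos: [407.1, -335.7, 312.2]
eef_rot: [[0.993, 0.115, 0.0], [0.115, -0.993, 0.001], [0.0, -0.001, -1.0]]
wrist_force: [-0.4, -0.3, 0.5]
finger_gap: 0.602
```

Run:
```python
from h import *
a=snap('scene');b=snap('top')
A=cv2.resize(a['frame'][160:330,225:395],(500,500),interpolation=cv2.INTER_CUBIC)
B=cv2.resize(b['frame'][190:300,290:400],(500,500),interpolation=cv2.INTER_CUBIC)[:,:300]
cv2.imwrite('pics/f1.png',np.hstack([A,B])); st=readout.get_state(); print(st['time_s'],st['ee_pos'],st['wrist_force'])
cv2.imwrite('pics/f2.png',b['frame'])
```

```text
10.7 [ 408.25758878 -334.499269    312.20723113] [-0.5625795   0.78744548 -0.25129869]
```

View pics/f1.png

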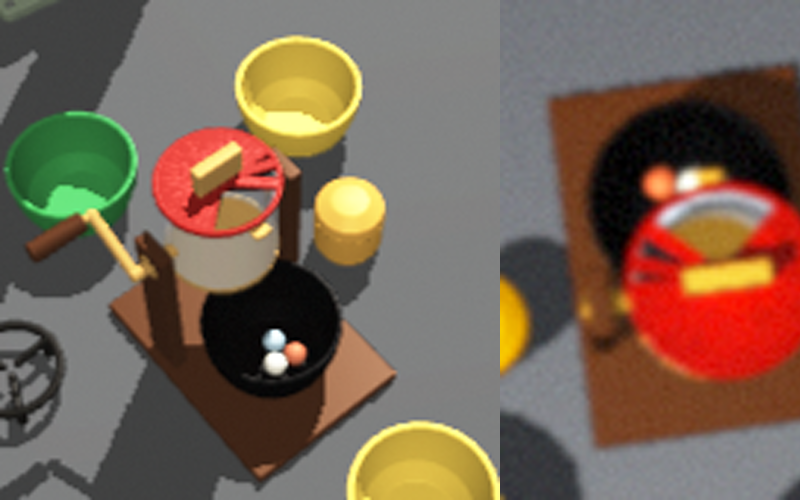

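View pics/f2.png

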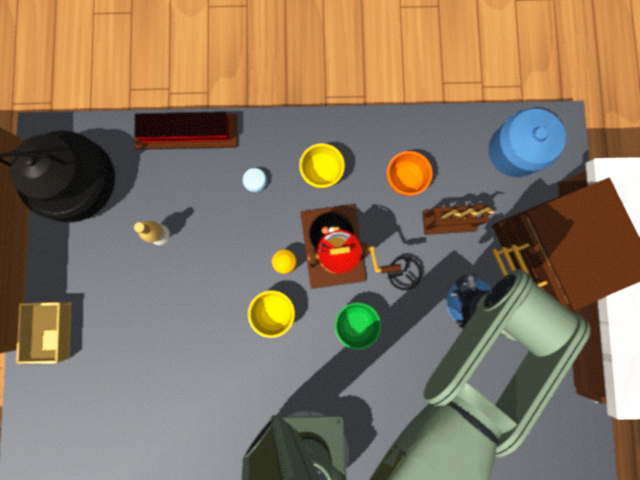

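The drum is upright, the opening is squarely over the window and the balls are in the bowl. Everything else is in place and the arm is clear.

```bash
python3 -c "
from cell import job; print(job.hand_in())"
```

```text
the job is handed in; nothing more can be done
None
```

The job is done and handed in at about 10.7 s on the robot's clock. I turned the dial about 1.25 rad to its largest opening with the drum upright. Then I cranked the drum over to about 2.4 rad, and all three balls dropped into the black bowl on the first tip. I cranked it back to its upright stop, released the knob and moved the arm clear.

- **Lid and drum:** the last pictures show the drum upright, with the lid's wide opening over the window.
- **Bowl and balls:** the white, pale blue and orange balls are in the bowl, and it looks to be standing where it was.
- **Other tea things:** they look undisturbed compared with the first pictures. I judged this by eye and did not measure it.
- **Forces:** the wrist force readings after each move stayed under about 13 N.

No check failed. The estimates of the drum's centre differed by about 7 mm between the scene and top cameras. The closer wrist view agreed with their average to about 1 mm.

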